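# Pack the spice-tin case, pin it and hold it shut

## Robot

A 6-joint arm with a two-finger parallel gripper is mounted at the origin on the work surface. World frame = base frame: x ahead of the robot, y to its left, z up, the work surface at z = 0. Lengths are in mm, angles in rad, forces in N, time in s.
With the tool pointing down it reaches from about 350 to 850 mm from the base axis. Payload 8.1 kg.
Tool frame: the origin (TCP) lies at the very end of the fingers, on their centre line; the grasp point (between the pads) lies 19 mm behind it; z points along the fingers, y is the line along which they close (so a half turn about z gives the same grasp; the last joint's range is limited). The gripper opens to 85 mm and grips with 20 to 120 N. Pads are 22 mm wide; open, the fingers measure 114 mm over their backs; the gripper's body (76 mm by 85 mm) begins 54 mm behind the grasp point. The pads swing forward as they close: fully open they stand 13 mm farther back than shut.
Start: joints at [1.088, 0.13, 1.488, -0, 1.523, -0.085], TCP at [232.414, 553.163, 231.292] pointing down, gripper open.
Joint ranges: [-2.96, 2.96], [-0.89, 2.26], [0.02, 2.5], [-1.34, 4.48], [0, 2.73], [-2.66, 2.66]. Speed limits (rad/s): [2.39, 2.39, 2.79, 3.14, 3.14, 3.14].

## Interface

Orientations are given as [roll, pitch, yaw] about the fixed x, y, z axes, in that order (R = Rz(yaw) Ry(pitch) Rx(roll)).
In Python, from cell import get_state, optics, r gives the robot as it stands.
- The arm moves only by the tool jog_arm, never from a script. Its argument "deltas" is a list of rows, each a list of 6 numbers: the shift along the world's x, y, z in cm, then the turn, a rotation vector about the world's x, y, z in degrees. A call has 1 to 20 rows; each row shifts and turns the commanded pose from where the row before left it; what a row does not reach is not made up. A row lasts 1/8 s, in which the tool goes at most 62.5 mm and 10.7 degrees, less where a joint would pass 70% of its speed; a pose out of reach is approached as far as the arm can. A call is refused whole if a number of a shift passes 6.25 or a number of a turn 10.7, either way. A call with a gripper value outside its range is refused whole. "grip" is the finger opening in cm, from 0 to 8.54, set as the call begins (left out, the last holds). The fingers move at their own pace and stop on an object; "newtons" is the grip in N (left out, the last holds). Time passes only in rows, so rows that do not move let the fingers close. It gives the time, the measured TCP pose, the force, the opening and the grip force at its end, in the units of the state.
- get_state(): the state, without advancing time (a new reading comes with each control period).
- optics.capture(name): name is "scene" or "side" or "wrist"; returns the picture (400x640x3 uint8, blue, green, red); there is no depth.
- optics.camera_model(name): a dict with "K" (3x3 intrinsics, pixels), "xyz" and "rotation" of the camera in the world. Camera axes: x right, y down, z forward; pixel columns grow to the right and rows downward; lengths in mm; the calibration is good to about 2 mm. A picture is of the moment at which its call begins: read the wrist's pose just before it. camera_model takes no time and is no camera call; for the wrist camera it gives the pose at the moment of the call.
- r.sign_off(): hands the job in; it is judged then, once.
The state is a dict: "time": time; "qpos": joint angles; "joint_vel": joint speeds; "joint_torque": joint torques, N m; "position": TCP position; "tcp_rot": TCP orientation; "force": force on the tool from outside, world axes, zero at the start; "wrist_torque": the same for the moment, N m; "finger_gap": finger opening in mm; "finger_force": force on a finger pad.
Only numpy, scipy, OpenCV 4.12 (cv2) and the standard library are available. Lean on these libraries where they do the work, as an engineer would, in place of code of your own. Each camera call takes 0.05 s, during which the arm holds its last target. There are 200 camera calls.

## Task

Stand the loose spice tin upright in the empty place at the end of the row of tins in the open metal case, then swing the case's lid fully shut, and push the steel pin from its wooden rest down through the holes of both front lugs until its head sits on the lid's lug. Finish while holding: keep pushing down firmly on the pin's head (roughly 5 to 20 N) so that the two halves stay pressed together; do not let go. Leave the mug, the jar and the bowl where they are.

Things in the scene. Friction and masses are not known exactly. Their poses are not given: they have to be found in the camera images.
- case: Lower half of an aluminium clamshell case, fixed to the worktop: an open tray 140 mm (x) by 190 mm (y), 36 mm high, walls and floor 4 mm. Origin: centre of its underside; +x points to the hinge side, away from the lugs; z up. A row of three tins stands along its y axis at y = -57, 0 and +57 mm, x = 0, on the floor 4 mm up; the place at +57 is empty. On its front (-x) wall a horizontal lug, 46 mm long (x), 44 mm wide, 8 mm thick, top flush with the tray's rim (36 mm).
- gap (a point): Centre of the empty place on the tray's floor, where the underside of the loose tin belongs; 57 mm to the case's +y from the middle tin. Turns with the case.
- base_hole (a point): Centre of the mouth of the lower lug's hole, on its top face, 36 mm above the worktop, at case x = -93 mm, y = 0. Vertical through hole, 13 mm diameter, 8 mm deep, 28 mm of free air below the lug.
- lid (a joint): Angle of the lid about the hinge (along the case's y axis, at case x = +70, z = 38 mm), rad: 0 = fully shut, positive = open; starts about 1.6 to 1.8 (standing up, a little past vertical, leaning away from the lugs); stop at 1.85. The hinge is stiff: the lid stays where it is left, at any angle; moving it takes up to 8 N at the front edge.
- lid_hinge (a point): Point on the hinge axis, middle of the lid's width. Its frame turns with the lid: -x runs along the lid towards its front edge, +z is the lid's outward normal (up when shut). The lid is a shell like the tray turned over: 140 mm (from x = 0 to -140) by 190 mm (y) by 36 mm deep (z 0 to 36, flat outer face at z = 36, walls 4 mm). Its rim stops 2 mm above the tray's rim when shut. A lug of 46 by 44 by 8 mm carries on beyond the front edge (x -140 to -186, z 0 to 8).
- lid_hole (a point): Centre of the hole in the lid's lug, on the outer (upper when shut) face; hole 13 mm diameter through the 8 mm lug; lid x = -163 mm. Shut, it lies right above base_hole, 46 mm above the worktop; the lid's front wall is 23 mm from the hole centre and rises 28 mm above the lug.
- tin: The loose spice tin: round, steel, upright, 52 mm high, 44 mm diameter, with a 46 mm cap over its top 12 mm; about 0.12 kg. Origin: centre of its underside. Stands alone on the worktop to the left or right of the case.
- tin_mid: Like the loose tin; stands in the middle of the case's row. Origin: centre of its underside. Stays there.
- tin_end: Like the loose tin; stands at the -y end of the case's row. Origin: centre of its underside. Stays there.
- pin: Steel locking pin standing in the wooden rest: shank 10 mm diameter, 32 mm long with a tapered tip; above it a round head, 24 mm diameter, 28 mm high (60 mm in all). Origin: centre of the tip, z up to the head; the head's top is 60 mm above the origin. About 0.08 kg.
- rest: Fixed wooden block 60 x 60 x 42 mm with a vertical 13 mm hole in its middle that holds the pin's shank, the head lying on its top. Origin: centre of its underside. On the side of the case opposite to the loose tin.
- mug: Bystander: white mug, 80 mm diameter, 90 mm high. Origin: centre of its underside.
- jar: Bystander: glass jar, 70 mm diameter, 110 mm high. Origin: centre of its underside.
- bowl: Bystander: steel bowl, 90 mm diameter, 50 mm high. Origin: centre of its underside.
Things that resemble listed ones, but are neither listed nor needed, are in the scene too. What is shaped like the pin but purple or red is not meant.

How it is judged (in metres and radians):
On the way, in this order (a step that is already met when the one before it is completed fails the run):
1. the loose tin stands upright in the empty place of the row, let go, the lid still open (x of tin in the frame of case between -0.025 and 0.025 m and y of tin in the frame of case between 0.039 and 0.075 m and z of tin in the frame of case below 0.01 m and angle between tin's own z axis and vertical below 0.15 rad and contact force between the fingers and tin below 0.2 N and value of joint lid above 0.6 rad), for 0.2 s.
2. the lid is shut, the pin not yet through the lower lug (value of joint lid below 0.05 rad and (z of pin in the frame of base_hole above 0 m or horizontal distance between pin and base_hole above 0.02 m)), for 0.2 s.
At the end, for the whole second after the job is handed in: Three tins upright in the row in the case (18 mm along, 25 mm across); lid shut (under 0.025 rad); pin upright through both lugs, within 5 mm of centre, tip 19 mm or more below the lower lug's top; the robot still pushes the pin's head onto the lid's lug with over 3.5 N (value of joint lid below 0.025 rad and horizontal distance between pin and base_hole below 0.005 m and z of pin in the frame of base_hole below -0.019 m and angle between the z axis of pin and the z axis of case, either way round below 0.15 rad and contact force between pin and lid above 3.5 N and contact force between any of the fingers, the arm and pin above 1.5 N and x of tin in the frame of case between -0.025 and 0.025 m and y of tin in the frame of case between 0.039 and 0.075 m and z of each of tin, tin_mid, tin_end in the frame of case below 0.01 m and angle between each of tin, tin_mid, tin_end's own z axis and vertical below 0.15 rad and x of tin_mid in the frame of case between -0.025 and 0.025 m and y of tin_mid in the frame of case between -0.018 and 0.018 m and x of tin_end in the frame of case between -0.025 and 0.025 m and y of tin_end in the frame of case between -0.075 and -0.039 m); the arm keeps its last pose, push and grip.
It fails at once if the mug was displaced by more than 30 mm or tipped (distance of mug from where it was at the start of the episode above 0.03 m or angle between mug's own z axis and vertical above 0.4 rad).
It fails at once if the jar was displaced by more than 30 mm or tipped (distance of jar from where it was at the start of the episode above 0.03 m or angle between jar's own z axis and vertical above 0.4 rad).
It fails at once if the bowl was displaced by more than 30 mm or tipped (distance of bowl from where it was at the start of the episode above 0.03 m or angle between bowl's own z axis and vertical above 0.4 rad).
It fails at once if the pin was crushed down with more than 80 N (contact force between pin and lid above 80 N).
It also fails if it takes over 72 s, if anything falls off the work surface, if the arm or the gripper's body presses on something with over 40 N, if the wrist force passes 120 N, or if a joint passes its speed limit or range.

## Working session

There is one attempt and no reset: what is moved stays moved. The work goes in short steps, Python scripts to look and compute and a tool call to move; the robot and the scene stay as the last step left them, time stands still between calls to the robot, and variables do not carry over. Pictures are saved under pics/ and viewed, at most 10 in all, crops included, and the job is handed in when it is done.

Besides the shell and the picture viewer there is one more tool, called after "Call:" as a command line: name --pt "numbers of a row" for each row, then --argument value for the rest. jog_arm: Moves the arm, as the interface text tells. Its arguments: {"type":"object","properties":{"deltas":{"type":"array"},"grip":{"type":"number"},"newtons":{"type":"number"}},"required":["deltas"]}

```bash
mkdir -p pics
python3 - <<'E'
from cell import get_state, optics, r
import cv2
print(get_state())
for n in("scene","side"):
    m=optics.camera_model(n);print(n,m)
    cv2.imwrite(f"pics/{n}0.png",optics.capture(n))
E
```

```text
{'time': 0.0, 'qpos': array([ 1.08764506e+00,  1.31132343e-01,  1.48930721e+00,  2.23602434e-05,
        1.52297037e+00, -8.54023366e-02]), 'joint_vel': array([3.49735737e-04, 9.90640402e-04, 3.83198254e-06, 8.63654073e-04,
       1.24252777e-03, 6.48742081e-04]), 'joint_torque': array([-8.53048768e-04, -5.69408333e+01, -5.00539541e+01, -4.93176558e-04,
        1.48686091e-02,  1.18070452e-05]), 'position': array([232.12407852, 552.6854783 , 230.24629236]), 'tcp_rot': array([-3.13978392e+00, -1.77261414e-04,  2.74384247e+00]), 'force': array([ 0.3282546 ,  0.13145816, -0.61599487]), 'wrist_torque': array([-0.02097285, -0.07241001, -0.00826363]), 'finger_force': 0.0, 'finger_gap': 85.39348544320232}
scene {'K': array([[437.90942818,   0.        , 325.99658028],
       [  0.        , 437.90942818, 202.06721828],
       [  0.        ,   0.        ,   1.        ]]), 'xyz': array([ 912.75165786,  556.08448535, 1072.94922853]), 'rotation': array([-2.62042473e+00, -1.95895628e-03,  2.57638017e+00])}
side {'K': array([[406.681561  ,   0.        , 319.71240049],
       [  0.        , 406.681561  , 199.60321452],
       [  0.        ,   0.        ,   1.        ]]), 'xyz': array([ 119.49399298, -749.93898893,  576.14386355]), 'rotation': array([-2.09132137,  0.00677385, -0.52897057])}
```

View pics/scene0.png

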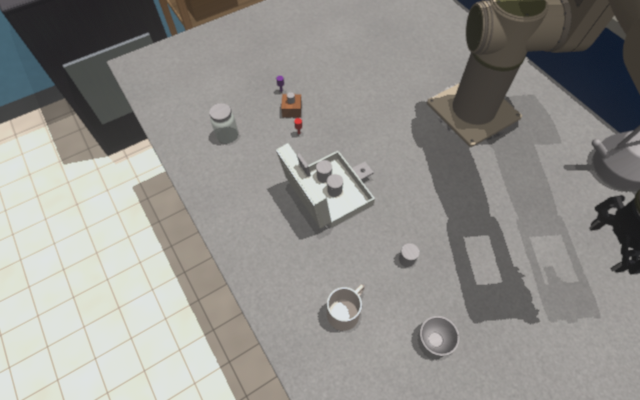

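View pics/side0.png

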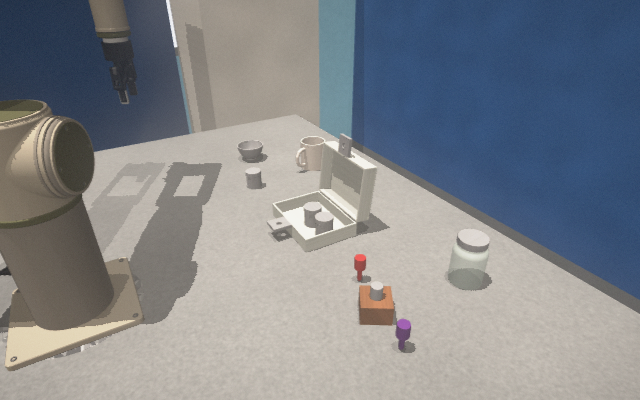

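The scene view shows the case near (325,190), the lug at (364,172), the loose tin at (410,252), the rest with the pin at (291,103), the mug at (345,305), the bowl at (439,337) and the jar at (222,120). I'll zoom in next and get rough coordinates.

```bash
cat > h.py <<'E'
import numpy as np, cv2
from scipy.spatial.transform import Rotation as R
from cell import get_state, optics, r
def ray(m,px):
    d=R.from_euler('xyz',m["rotation"]).as_matrix()@np.linalg.inv(m["K"])@[px[0],px[1],1]
    return np.array(m["xyz"]),d/np.linalg.norm(d)
def plane(m,px,z):
    o,d=ray(m,px); return o+d*(z-o[2])/d[2]
def proj(m,P):
    p=m["K"]@(R.from_euler('xyz',m["rotation"]).as_matrix().T@(np.array(P)-m["xyz"])); return p[:2]/p[2]
def tri(m1,p1,m2,p2):
    A=0;b=0
    for m,p in((m1,p1),(m2,p2)):
        o,d=ray(m,p);M=np.eye(3)-np.outer(d,d);A=A+M;b=b+M@o
    return np.linalg.solve(A,b)
E
python3 - <<'E'
from h import *
m=optics.camera_model("scene");s=optics.camera_model("side")
for n,p,z in (("tintop",(410,247),52),("lug",(364,171),36),("midtop",(335,183),56),("endtop",(325,168),56),("pintop",(291,96),70),("mug",(344,294),90),("bowl",(439,328),50),("jar",(221,112),110),("fr+y",(373,199),36),("fr-y",(338,153),36),("red",(298,122),60),("purple",(280,78),60)):
    print(n,plane(m,p,z).round())
for n,p,z in (("tintop",(254,171),52),("lug",(280,224),36),("midtop",(313,207),56),("endtop",(324,218),56),("pintop",(377,286),70)):
    print(n,plane(s,p,z).round())
im=cv2.imread("pics/scene0.png")
a=cv2.resize(im[70:270,255:435],None,fx=3,fy=3,interpolation=2)
cv2.imwrite("pics/z1.png",a[:600])
im=cv2.imread("pics/side0.png")
cv2.imwrite("pics/z2.png",cv2.resize(im[125:330,235:425],None,fx=2.9,fy=2.9,interpolation=2))
E
```

```text
tintop [487. 287.  52.]
lug [446.  26.  36.]
midtop [545.  26.  56.]
endtop [542. -30.  56.]
pintop [ 492. -303.   70.]
mug [705. 310.  90.]
bowl [556. 485.  50.]
jar [ 710. -323.  110.]
fr+y [478. 115.  36.]
fr-y [474. -66.  36.]
red [ 523. -211.   60.]
purple [ 479. -397.   60.]
tintop [497. 288.  52.]
lug [450.  12.  36.]
midtop [541.  12.  56.]
endtop [539. -46.  56.]
pintop [ 492. -313.   70.]
```

View pics/z1.png

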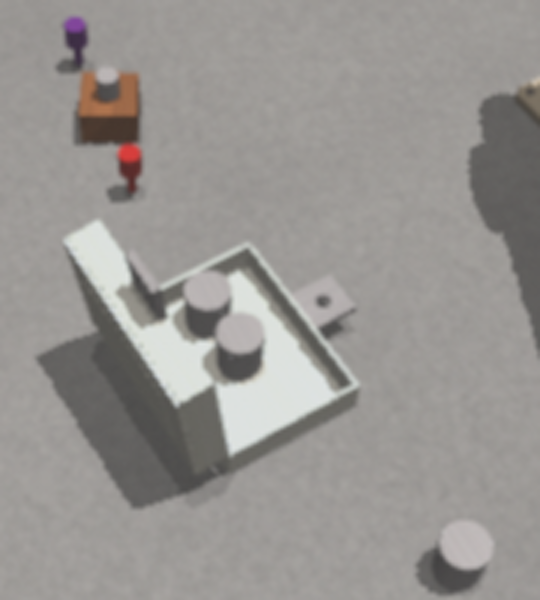

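View pics/z2.png

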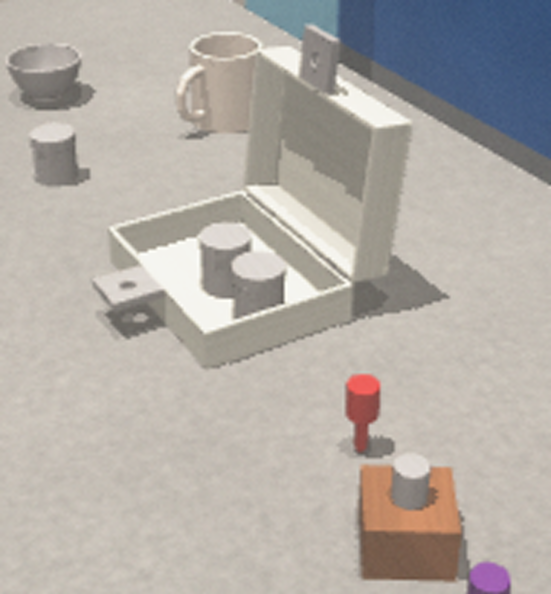

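Run:
```python
from h import *
m=optics.camera_model("scene");s=optics.camera_model("side")
im=cv2.imread("pics/scene0.png")
for n,a,b,z in (("tin",(465,546),(53,132),52),("hole",(323,300),(127,285),36),("mid",(240,334),(225,238),56),("end",(207,291),(259,267),56),("pin",(107,75),(411,463),70),("fr+y",(357,387),(112,231),36),("fr-y",(248,244),(205,340),36),("lidhole",(147,285),(317,62),0)):
    p=(a[0]/3+254.7,a[1]/3+69.7);q=(b[0]/2.9+234.7,b[1]/2.9+124.7)
    print(n,plane(m,p,z).round(),plane(s,q,z).round(),tri(m,p,s,q).round())
w=optics.camera_model("wrist");T=get_state()
Rt=R.from_euler('xyz',T["tcp_rot"]).as_matrix()
print(w["K"],"cam in tool",Rt.T@(w["xyz"]-T["position"]),(Rt.T@R.from_euler('xyz',w["rotation"]).as_matrix()).round(3))
```

```text
tin [496. 297.  52.] [496. 295.  52.] [496. 297.  51.]
hole [448.  20.  36.] [448.  18.  36.] [448.  19.  36.]
mid [542.  21.  56.] [540.  14.  56.] [542.  19.  53.]
end [542. -36.  56.] [541. -41.  56.] [542. -38.  54.]
pin [ 491. -309.   70.] [ 494. -309.   70.] [ 492. -309.   70.]
fr+y [476. 115.  36.] [475. 106.  36.] [476. 113.  32.]
fr-y [472. -73.  36.] [467. -84.  36.] [470. -77.  30.]
lidhole [ 568. -106.    0.] [901. 417.   0.] [632.  16. 198.]
[[305.90796612   0.         319.29777675]
 [  0.         305.90796612 203.44141962]
 [  0.           0.           1.        ]] cam in tool [  86.01250653    0.25388902 -142.46534572] [[-0.    -0.944 -0.329]
 [ 1.     0.    -0.001]
 [ 0.001 -0.329  0.944]]
```

Call:
jog_arm --pt "3.3 -3.2 -0.5 0 0 -8.5" --pt "3.3 -3.2 -0.5 0 0 -8.5" --pt "3.3 -3.2 -0.5 0 0 -8.5" --pt "3.3 -3.2 -0.5 0 0 -8.5" --pt "3.3 -3.2 -0.5 0 0 -8.5" --pt "3.3 -3.2 -1.5 0 0 -8.5" --pt "3.3 -3.2 -1.5 0 0 -8.5" --pt "3.3 -3.2 -1.5 0 0 -8.5" --pt "0 0 -1 0 0 0" --pt "0 0 0 0 0 0" --pt "0 0 0 0 0 0" --grip 8.5 --newtons 40

```text
time: 1.48
position: [495.8, 298.1, 151.7]
tcp_rot: [3.142, -0.0, 1.559]
force: [-0.6, 0.3, 1.1]
finger_gap: 84.9
finger_force: 0.0
```

Run:
```python
from h import *
s=get_state();print(s["position"],s["tcp_rot"],s["qpos"])
m=optics.camera_model("wrist");im=optics.capture("wrist");cv2.imwrite("pics/w1.png",im)
print(proj(m,(496,296,52)),proj(m,(496,296,0)),proj(m,(542,76,4)))
```

```text
[495.81199253 298.11231617 151.66697188] [ 3.14157535e+00 -3.54409733e-04  1.55907257e+00] [4.52534707e-01 1.23046638e-01 1.64327605e+00 3.15162924e-04
 1.37509581e+00 4.64197209e-01]
[320.70576899 207.09487581] [320.46921098 189.4562217 ] [359.8978322  362.13705789]
```

View pics/w1.png

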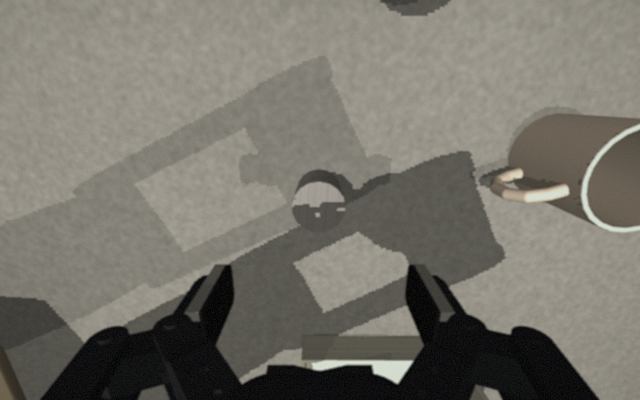

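The tin's top is at about (320,206), which agrees with its prediction to 1 px. I'll go down and grasp it.

Call:
jog_arm --pt "0 -0.15 -4.5 0 0 0" --pt "0 0 -4.5 0 0 0" --pt "0 0 -3.4 0 0 0" --pt "0 0 -1.0 0 0 0" --pt "0 0 0 0 0 0"

```text
time: 2.15
position: [496.3, 296.2, 17.8]
tcp_rot: [3.142, -0.0, 1.558]
force: [-0.3, -0.6, 0.2]
finger_gap: 85.1
finger_force: 0.0
```

Call:
jog_arm --pt "0 0 0 0 0 0" --pt "0 0 0 0 0 0" --pt "0 0 0 0 0 0" --pt "0 0 0 0 0 0" --pt "0 0 0 0 0 0" --pt "0 0 0 0 0 0" --grip 3.5 --newtons 40

```text
time: 2.9
position: [497.5, 296.2, 19.1]
tcp_rot: [3.139, -0.001, 1.557]
force: [-1.7, -0.6, 6.1]
finger_gap: 43.9
finger_force: 39.8
```

Call:
jog_arm --pt "0 0 2 0 0 0" --pt "0 0 4 0 0 0" --pt "0 -2 3 0 0 0" --pt "0.9 -4 0 0 0 0" --pt "0.9 -4 0 0 0 0" --pt "0.9 -4 0 0 0 0" --pt "0.9 -4 0 0 0 0" --pt "0.9 -4 0 0 0 0" --pt "0 0 0 0 0 0" --pt "0 0 0 0 0 0" --pt "0 0 0 0 0 0"

```text
time: 4.28
position: [541.3, 76.6, 107.7]
tcp_rot: [3.141, -0.0, 1.558]
force: [0.7, 0.5, -1.4]
finger_gap: 43.8
finger_force: 41.1
```

Run:
```python
from h import *
print(get_state()["position"],get_state()["finger_gap"])
a=optics.capture("scene")[120:260,270:440];b=optics.capture("side")[120:260,235:405]
cv2.imwrite("pics/p1.png",cv2.resize(np.hstack([a,b]),None,fx=2.3,fy=2.3,interpolation=2))
```

```text
[541.30994425  76.60765126 107.72649242] 43.7596540340209
```

View pics/p1.png

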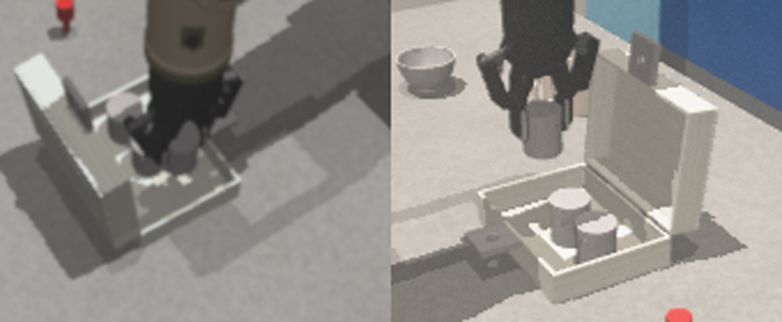

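The tin hangs upright above the empty place. I'll lower it and release.

Call:
jog_arm --pt "0 0 -3 0 0 0" --pt "0 0 -3 0 0 0" --pt "0 0 -1.5 0 0 0" --pt "0 0 -0.6 0 0 0" --pt "0 0 -0.3 0 0 0" --pt "0 0 0 0 0 0" --pt "0 0 0 0 0 0"

```text
time: 5.25
position: [542.2, 75.7, 24.2]
tcp_rot: [3.14, -0.0, 1.557]
force: [0.0, 0.4, -1.5]
finger_gap: 43.9
finger_force: 41.1
```

Call:
jog_arm --pt "0 0 0 0 0 0" --pt "0 0 0 0 0 0" --pt "0 0 0 0 0 0" --pt "0 0 0 0 0 0" --grip 6.4

```text
time: 5.75
position: [541.5, 75.7, 23.3]
tcp_rot: [3.142, -0.0, 1.557]
force: [0.7, 1.2, -0.1]
finger_gap: 64.0
finger_force: 0.0
```

Call:
jog_arm --pt "0 0 1 0 0 0" --pt "0 0 3 0 0 0" --pt "0 0 4 0 0 0" --pt "0 0 5 0 0 0" --pt "0 0 5 0 0 0" --pt "0 0 2 0 0 0" --pt "0 0 0 0 0 0"

```text
time: 6.62
position: [542.4, 75.7, 225.1]
tcp_rot: [3.138, -0.0, 1.557]
force: [0.4, -0.3, -1.2]
finger_gap: 64.2
finger_force: 0.0
```

Call:
jog_arm --pt "0 0 5 0 0 0" --pt "4 0.2 0 0 0 0" --pt "4 0.2 0 0 0 0" --pt "4 0.3 0 0 0 0" --pt "3.8 0.2 0 0 0 0" --pt "0 0 -4.2 0 0 0" --pt "0 0 -4.2 0 0 0" --pt "0 0 -4.2 0 0 0" --pt "0 0 0 0 0 0" --pt "0 0 0 0 0 0" --grip 0

```text
time: 7.88
position: [699.4, 84.7, 147.5]
tcp_rot: [-3.141, 0.0, 1.557]
force: [0.2, -0.2, 0.3]
finger_gap: 0.1
finger_force: 0.0
```

Run:
```python
from h import *
print(get_state()["position"],get_state()["finger_gap"])
a=optics.capture("scene")[120:260,270:440];b=optics.capture("side")[100:240,235:405]
cv2.imwrite("pics/p2.png",cv2.resize(np.hstack([a,b]),None,fx=2.3,fy=2.3,interpolation=2))
```

```text
[699.36242095  84.67368899 147.49141528] 0.07989245976458172
```

View pics/p2.png

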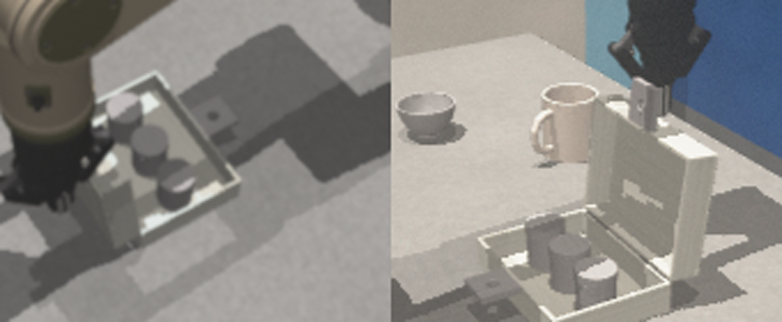

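All three tins stand in the row, and the fingers are behind the lid. Now I'll push the lid over along the arc.

Call:
jog_arm --pt "-1.4 0 0.1 0 0 0" --pt "-1.45 0 0.05 0 0 0" --pt "-1.5 0 0.6 0 0 0" --pt "-1.45 0 0.5 0 0 0" --pt "-1.3 0 0.2 0 0 0" --pt "-1.25 0 0.1 0 0 0" --pt "-1.3 0 -0.1 0 0 0" --pt "-1.3 0 -0.1 0 0 0" --pt "-1.3 0 -0.4 0 0 0" --pt "-1.25 0 -0.4 0 0 0"

```text
time: 9.22
position: [565.3, 84.9, 154.7]
tcp_rot: [3.138, -0.0, 1.557]
force: [3.8, -0.9, 1.0]
finger_gap: -0.1
finger_force: 1.5
```

Call:
jog_arm --pt "-1.2 0 -0.6 0 0 0" --pt "-1.15 0 -0.7 0 0 0" --pt "-1.0 0 -0.9 0 0 0" --pt "-1.0 0 -1.0 0 0 0" --pt "-0.75 0 -1.1 0 0 0" --pt "-0.75 0 -1.1 0 0 0" --pt "-0.5 0 -1.2 0 0 0" --pt "-0.5 0 -1.1 0 0 0"

```text
time: 10.22
position: [495.5, 84.5, 74.7]
tcp_rot: [-3.141, 0.0, 1.557]
force: [0.5, 0.4, 2.1]
finger_gap: 0.1
finger_force: 0.9
```

Press to make sure it is shut.

Call:
jog_arm --pt "0 0 -0.1 0 0 0" --pt "0 0 -0.1 0 0 0" --pt "0 0 0 0 0 0"

```text
time: 10.6
position: [495.5, 84.5, 74.0]
tcp_rot: [-3.14, 0.0, 1.557]
force: [-5.2, -0.5, 10.4]
finger_gap: 0.2
finger_force: 4.7
```

Call:
jog_arm --pt "0 0 -0.15 0 0 0" --pt "0 0 -0.1 0 0 0" --pt "0 0 0 0 0 0"

```text
time: 10.98
position: [495.7, 84.5, 73.8]
tcp_rot: [-3.141, 0.0, 1.557]
force: [-17.6, -2.5, 31.6]
finger_gap: 0.1
finger_force: 16.0
```

The lid is hard shut. Next I'll retreat, turn the gripper 90° and look at the lug's hole.

Call:
jog_arm --pt "0 0 3 0 0 0" --pt "0 0 3 0 0 -9" --pt "-0.6 -0.8 2 0 0 -10" --pt "-0.6 -0.8 0 0 0 -10" --pt "-0.6 -0.8 0 0 0 -10" --pt "-0.6 -0.8 0 0 0 -10" --pt "-0.6 -0.8 0 0 0 -10" --pt "-0.6 -0.8 0 0 0 -10" --pt "-0.6 -0.8 0 0 0 -10" --pt "-0.6 -0.9 0 0 0 -10" --pt "0 0 0 0 0 0" --pt "0 0 0 0 0 0" --pt "0 0 0 0 0 0"

```text
time: 12.6
position: [448.0, 19.9, 151.2]
tcp_rot: [-3.142, 0.0, 0.006]
force: [-1.4, -0.8, -0.1]
finger_gap: -0.1
finger_force: 0.0
```

Run:
```python
from h import *
s=get_state();print(s["position"],s["tcp_rot"],s["qpos"])
m=optics.camera_model("wrist");im=optics.capture("wrist");cv2.imwrite("pics/w2.png",im)
print(proj(m,(448,19,46)),proj(m,(448,25.5,46)))
```

```text
[448.02052624  19.91742053 151.15500363] [-3.14151803e+00  1.64165637e-04  6.12958668e-03] [-7.00406522e-02 -2.39424058e-01  1.99216419e+00  6.29499024e-05
  1.38902189e+00  1.49461471e+00]
[321.03488016 200.93709931] [313.42951876 200.89506093]
```

View pics/w2.png

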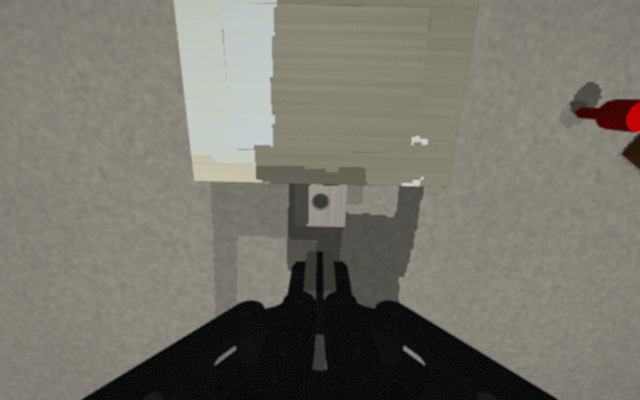

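The shut lid fills the top of the picture, and the lug's hole is at about (320,201). I'll measure it finely; then on to the pin.

```bash
cat >> h.py <<'E'
def blob(im,c,w,f):
    x,y=c;g=cv2.cvtColor(im,6)[y-w:y+w+1,x-w:x+w+1];g=cv2.resize(g,None,fx=8,fy=8,interpolation=2)
    k=f(g).astype(np.uint8);n,l,st,ct=cv2.connectedComponentsWithStats(k)
    i=l[g.shape[0]//2,g.shape[1]//2]
    M=(ct[i]+.5)/8-.5; return M+[x-w,y-w],st[i]/8
E
python3 - <<'E'
from h import *
m=optics.camera_model("wrist");im=optics.capture("wrist")
g=cv2.cvtColor(im,6)[192:212,308:334];print(g[::2,::2])
for t in (80,95,110):
    p,st=blob(im,(320,201),11,lambda g:g<t);print(t,p,st,plane(m,p,46))
E
```

```text
[[106 152 152 151 148 146 141 144 148 148 143 145 153]
 [107 152 151 141 113  90  78  86 108 135 143 146 150]
 [108 152 141 102  68  62  60  61  63  92 130 146 150]
 [108 148 117  64  55  58  60  62  61  63 109 141 152]
 [105 144 103  62  55  57  59  60  54  62  99 140 152]
 [108 142 102  59  53  53  54  51  51  57  98 141 153]
 [107 150 116  76  57  58  62  59  56  62 108 143 154]
 [106 151 139  99  72  59  52  55  66  99 127 148 153]
 [110 151 151 135 114  96  91  98 107 130 142 147 149]
 [109 150 149 149 144 137 130 135 143 145 142 143 153]]
80 [320.1155227 200.8102154] [   4.25    4.5    14.5    13.75 1244.75] [448.09695831  19.78004758  46.        ]
95 [320.12401872 200.86348344] [   3.625    4.      15.875   14.625 1449.   ] [448.04893959  19.77247483  46.        ]
110 [320.14364638 201.01033845] [   3.125    3.625   16.875   15.875 1681.375] [447.91650899  19.75483697  46.        ]
```

Call:
jog_arm --pt "0 -4 0 0 0 0" --pt "0.5 -5 0 0 0 0" --pt "0.5 -5 0 0 0 0" --pt "0.5 -5 0.5 0 0 0" --pt "0.9 -5 0.5 0 0 0" --pt "1 -5 0.5 0 0 0" --pt "1 -3.9 0.5 0 0 0" --pt "0 0 0 0 0 0" --pt "0 0 0 0 0 0" --pt "0 0 0 0 0 0" --grip 6

```text
time: 13.95
position: [491.8, -308.1, 171.0]
tcp_rot: [-3.141, 0.0, 0.005]
force: [0.5, -0.4, 0.4]
finger_gap: 60.1
finger_force: 0.0
```

Run:
```python
from h import *
s=get_state();print(s["position"],s["tcp_rot"])
m=optics.camera_model("wrist");im=optics.capture("wrist");cv2.imwrite("pics/w3.png",im)
print(proj(m,(492,-309,70)))
```

```text
[ 491.83838417 -308.14997363  171.00303703] [-3.14097449e+00  4.48343464e-04  4.96288279e-03]
[321.04514714 202.27232867]
```

View pics/w3.png

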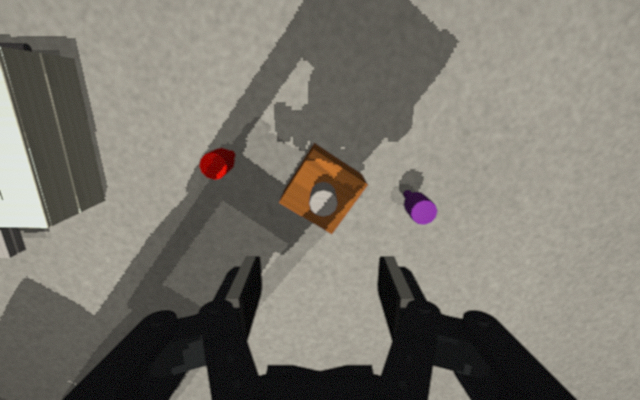

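The pin's head is at about (322,203), and the rest is turned about 35°. The grasp shift is about -0.4 mm in x and -1.5 mm in y.

Call:
jog_arm --pt "0 -0.15 -4.0 0 0 0" --pt "0 0 -4.0 0 0 0" --pt "0 0 -2.5 0 0 0" --pt "0 0 -1.3 0 0 0" --pt "0 0 -0.6 0 0 0" --pt "0 0 0 0 0 0" --pt "0 0 0 0 0 0"

```text
time: 14.88
position: [492.7, -311.4, 48.6]
tcp_rot: [3.14, -0.002, 0.004]
force: [-0.6, 0.3, 0.6]
finger_gap: 60.0
finger_force: 0.0
```

Call:
jog_arm --pt "0 0 0 0 0 0" --pt "0 0 0 0 0 0" --pt "0 0 0 0 0 0" --pt "0 0 0 0 0 0" --pt "0 0 0 0 0 0" --pt "0 0 0 0 0 0" --grip 1.5 --newtons 60

```text
time: 15.62
position: [492.4, -311.2, 48.0]
tcp_rot: [3.141, -0.001, 0.004]
force: [-0.7, -0.5, 5.6]
finger_gap: 21.9
finger_force: 59.2
```

Call:
jog_arm --pt "0 0 1 0 0 0" --pt "0 0 2 0 0 0" --pt "0 0 3 0 0 0" --pt "0 0 3 0 0 0" --pt "0 0 0 0 0 0" --pt "0 0 0 0 0 0"

```text
time: 16.38
position: [491.7, -310.7, 137.2]
tcp_rot: [-3.142, 0.0, 0.004]
force: [-0.4, -0.1, -1.5]
finger_gap: 21.9
finger_force: 59.0
```

Run:
```python
from h import *
s=get_state();p=s["position"];print(p,s["tcp_rot"],s["finger_gap"])
L=[]
for n,w in(("side",45),("scene",35),("wrist",70)):
    m=optics.camera_model(n);im=optics.capture(n);c=proj(m,p).astype(int);print(n,c)
    a=im[max(0,c[1]-w):c[1]+w,c[0]-w:c[0]+w];L.append(cv2.resize(a,(266,266),interpolation=2))
cv2.imwrite("pics/p3.png",np.hstack(L))
```

```text
[ 491.68300396 -310.70676607  137.23761659] [-3.14150529e+00  1.42311012e-04  3.54371380e-03] 21.855058879055193
side [378 255]
scene [288  78]
wrist [321 264]
```

View pics/p3.png

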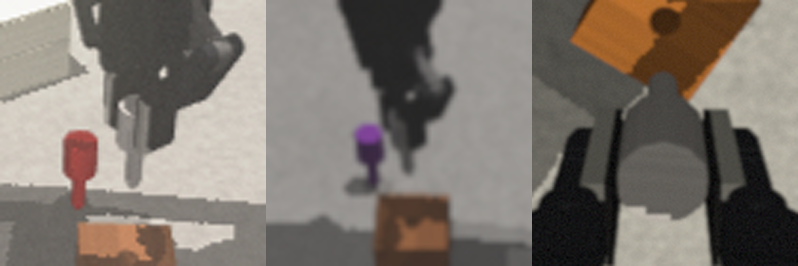

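The pin hangs upright in the fingers, and the empty rest hole is visible in the wrist view at about (320,204). Next I'll work out the pin's offset from the TCP.

Run:
```python
from h import *
m=optics.camera_model("wrist");im=optics.capture("wrist")
cv2.imwrite("pics/w4.png",im)
p,st=blob(im,(320,204),11,lambda g:g<45);print(p,st,plane(m,p,42))
print(cv2.cvtColor(im,6)[200:209,310:332:2])
for px,z in (((320,236),99.2),((320,288.7),159.2)): print(plane(m,px,z))
print(m["K"][0,0],get_state()["position"])
a=cv2.resize(im[185:325,250:390],None,fx=4.2,fy=4.2,interpolation=2);cv2.imwrite("pics/p4.png",a)
```

```text
[320.91003086 204.47997685] [  5.5     6.625  14.     11.5   810.   ] [ 491.66087369 -310.81831808   42.        ]
[[125 125  99  53  43  42  42  42  62  78  66]
 [124 117  76  43  41  38  43  39  42  54  63]
 [123 112  58  38  45  41  39  39  38  49  66]
 [125 104  54  37  45  43  46  40  43  45  59]
 [125 100  45  42  44  44  43  45  42  49  63]
 [119  96  49  43  43  42  45  44  46  49  61]
 [115  94  46  36  43  45  44  44  40  47  65]
 [114 100  56  46  46  45  44  41  43  53  62]
 [113 107  63  38  45  45  43  44  43  57  65]]
[ 490.36557689 -310.00429965   99.2       ]
[ 492.33127693 -309.91772086  159.2       ]
305.90796611917455 [ 491.16292164 -310.27449524  135.89203777]
```

View pics/p4.png

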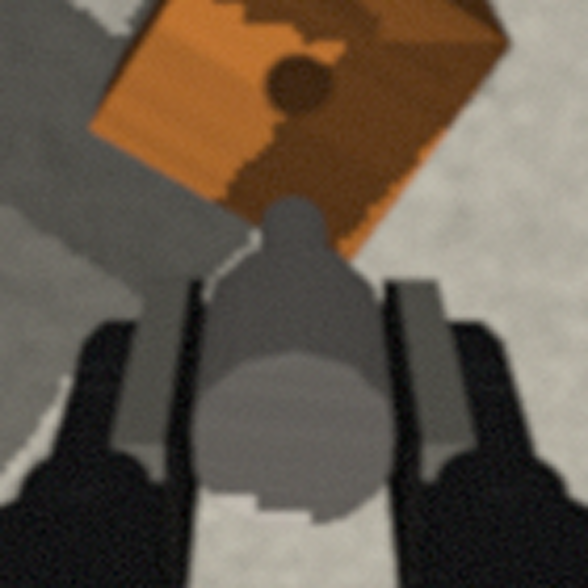

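Call:
jog_arm --pt "0 0 0.4 0 0 0" --pt "-0.4 3 0 0 0 0" --pt "-0.4 4 0 0 0 0" --pt "-0.5 4 0 0 0 0" --pt "-0.5 4 0 0 0 0" --pt "-0.5 4 0 0 0 0" --pt "-0.5 4 0 0 0 0" --pt "-0.5 4 0 0 0 0" --pt "-0.5 3 0 0 0 0" --pt "-0.5 3 0 0 0 0" --pt "0 0 0 0 0 0" --pt "0 0 0 0 0 0" --pt "0 0 0 0 0 0" --pt "0 0 0 0 0 0"

```text
time: 18.32
position: [449.0, 18.5, 141.3]
tcp_rot: [3.141, 0.0, 0.003]
force: [0.3, -0.7, -1.5]
finger_gap: 21.9
finger_force: 59.1
```

Run:
```python
from h import *
P=[];B=[];Q=[]
for i in range(10):
    m=optics.camera_model("wrist");P.append(get_state()["position"]);im=optics.capture("wrist")
    p,st=blob(im,(320,204),11,lambda g:g<100);B.append(p);Q.append(plane(m,p,46))
print(np.mean(P,0),np.std(P,0),np.mean(B,0),np.std(B,0),st,np.mean(Q,0),np.std(Q,0))
a=cv2.imread("pics/w4.png");p,st=blob(a,(320,204),11,lambda g:g<50);print(p,st)
```

```text
[448.94609085  18.87395506 141.2734149 ] [0.02835764 0.21936826 0.01563099] [318.88051504 205.80723068] [0.25761454 0.03775408] [   2.5      5.5     16.625   15.5   1602.625] [448.02459481  19.7744635   46.        ] [0.00831918 0.01941903 0.        ]
[320.97003702 204.94448573] [   5.25     6.25    14.625   13.25  1156.375]
```

Both cues agree on a shift of -1.0 mm in x and +0.9 mm in y. I'll go down to just above the lug.

Call:
jog_arm --pt "-0.1 0.09 -1.0 0 0 0" --pt "0 0 -1.5 0 0 0" --pt "0 0 -1.5 0 0 0" --pt "0 0 -0.8 0 0 0" --pt "0 0 -0.4 0 0 0" --pt "0 0 0 0 0 0" --pt "0 0 0 0 0 0" --pt "0 0 0 0 0 0" --pt "0 0 0 0 0 0"

```text
time: 19.95
position: [448.2, 20.0, 89.6]
tcp_rot: [3.142, -0.001, 0.004]
force: [0.8, 0.7, -1.0]
finger_gap: 22.0
finger_force: 59.1
```

Run:
```python
from h import *
P=[]
for i in range(6):
    optics.capture("wrist");P.append(get_state()["position"])
print(np.array(P).round(2), get_state()["force"],get_state()["tcp_rot"])
```

```text
[[448.08  20.05  89.53]
 [448.04  20.06  89.48]
 [447.99  20.08  89.41]
 [447.96  20.05  89.37]
 [447.92  20.07  89.34]
 [447.93  20.07  89.32]] [-0.20937753 -1.09154949 -0.9013304 ] [ 3.14158899e+00 -4.50188352e-05  3.63543742e-03]
```

Call:
jog_arm --pt "0 -0.04 -0.2 0 0 0" --pt "0 0 -0.3 0 0 0" --pt "0 0 -0.2 0 0 0" --pt "0 0 -0.2 0 0 0" --pt "0 0 -0.2 0 0 0" --pt "0 0 0 0 0 0"

```text
time: 21.0
position: [447.8, 19.7, 78.1]
tcp_rot: [-3.142, 0.0, 0.004]
force: [0.2, 0.1, 0.2]
finger_gap: 21.7
finger_force: 59.1
```

No resistance: the tip is in the lid's hole. Continuing.

Call:
jog_arm --pt "0 0 -0.3 0 0 0" --pt "0 0 -0.3 0 0 0" --pt "0 0 -0.3 0 0 0" --pt "0 0 -0.3 0 0 0" --pt "0 0 0 0 0 0" --pt "0 0 0 0 0 0"

```text
time: 21.75
position: [448.0, 19.6, 66.3]
tcp_rot: [3.142, -0.0, 0.004]
force: [0.4, -0.1, -0.5]
finger_gap: 21.7
finger_force: 59.1
```

Call:
jog_arm --pt "0 0 -0.3 0 0 0" --pt "0 0 -0.3 0 0 0" --pt "0 0 -0.3 0 0 0" --pt "0 0 -0.2 0 0 0" --pt "0 0 0 0 0 0" --pt "0 0 0 0 0 0"

```text
time: 22.5
position: [448.0, 19.7, 55.3]
tcp_rot: [3.142, -0.0, 0.004]
force: [0.5, 0.5, -0.3]
finger_gap: 21.6
finger_force: 59.1
```

Call:
jog_arm --pt "0 0 -0.1 0 0 0" --pt "0 0 -0.1 0 0 0" --pt "0 0 -0.1 0 0 0" --pt "0 0 -0.05 0 0 0" --pt "0 0 0 0 0 0" --pt "0 0 0 0 0 0"

```text
time: 23.25
position: [448.0, 19.7, 52.0]
tcp_rot: [-3.142, -0.0, 0.004]
force: [-2.3, 0.3, 4.8]
finger_gap: 22.1
finger_force: 59.6
```

Seated at the height I expected. I'll add push.

Call:
jog_arm --pt "0 0 -0.05 0 0 0" --pt "0 0 -0.05 0 0 0" --pt "0 0 0 0 0 0" --pt "0 0 0 0 0 0" --pt "0 0 0 0 0 0" --pt "0 0 0 0 0 0" --pt "0 0 0 0 0 0"

```text
time: 24.12
position: [448.1, 19.7, 51.9]
tcp_rot: [3.142, -0.0, 0.004]
force: [-7.8, 0.1, 14.7]
finger_gap: 21.9
finger_force: 60.9
```

Call:
jog_arm --pt "0 0 0 0 0 0" --pt "0 0 0 0 0 0" --pt "0 0 0 0 0 0" --pt "0 0 0 0 0 0" --pt "0 0 0 0 0 0" --pt "0 0 0 0 0 0" --pt "0 0 0 0 0 0" --pt "0 0 0 0 0 0"

```text
time: 25.12
position: [448.1, 19.7, 51.9]
tcp_rot: [3.142, -0.0, 0.004]
force: [-7.6, -0.1, 14.4]
finger_gap: 22.0
finger_force: 60.9
```

Steady at about 14 N. I'll hand the job in.

```bash
python3 -c "
from cell import r
print(r.sign_off())"
```

```text
the job is handed in; nothing more can be done
None
```

I handed the job in at about 25 s with the tin in the row, the lid shut and the pin seated through both lugs under a steady push of about 14 N; no verdict came back, the final state was judged from position and force readings only, and I viewed 11 pictures, one over the limit of 10.

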